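Half-plate exposure: bolt down the exposure box and hold its sprung shutter half open

TASK

Get the exposure box ready and expose half of the dish inside it: first turn the two black wing bolts on its cover, one after the other, clockwise until each is fully home. Only then slide the sprung shutter by its upright tab, smoothly and never far past half, until its pointer stands at the middle mark (half open), and finish while still holding it steady there with the fingers: the spring shuts it if you let go. Leave the bottle and the timer beside the box where they are.

Things in the scene. Friction and masses are not known exactly. Their poses are not given: they have to be found in the camera images.
- exposure_box: White box with a grey cover, 130 deep (x) x 290 long (y) x 56 mm high, fixed; origin centre of underside, z up. On its cover: wing bolts at y +120 and -120 mm, between them a bare aluminium shutter between two rails (63 mm high) over a square aperture. The shutter opens towards the box's +y end (robot's left). A steel spring barrel, 66 mm high, lies along the far rail.
- half_mark (a point): The middle and longest of three short black lines across the near rail (closed, half, fully open, 30 mm apart along the box's y; 63 mm above the worktop). The pointer, a black line on the shutter level with the middle of its tab, stands at it when the shutter is half open. Axes as the box's.
- shutter_tab (a point): Upright aluminium tab on the shutter, to be held: 10 mm thick along the box's y (the sliding direction), 36 mm wide along its x, top 98 mm above the worktop. The point is on its middle, 84 mm above the worktop; the foot round the tab is 63 mm high (to 9 mm from the tab's middle), the shutter plate 60 mm. Axes as the box's.
- shutter (a joint): Opening of the shutter in m: 0 closed (where the spring keeps it), 0.03 half open, 0.06 fully open; grows as the tab moves along the box's +y. The spring pulls back with 4.5 N at closed, rising evenly to 9 N at half and 13.5 N at fully open, plus 0.4 N of friction.
- bolt_left_wing (a point): Black wing of the bolt at the box's +y (the robot's left) end: upright grip 12 mm thick, 40 mm long, from 69 to 94 mm above the worktop, on a thin stem. The point is on the bolt's axis at mid-wing, 81 mm above the worktop; cover and washer below are 58 mm high. At home the wing lies along the box's y; at joint value 0 it stands 1.3 rad anticlockwise of that, seen from above.
- bolt_left (a joint): Turn of that bolt in rad, 0 slack to 1.3 fully home against its end stop; grows clockwise seen from above. It starts between 0 and 0.4 and stays where it is left (friction torque 0.05 N m).
- bolt_right_wing (a point): Black wing of the bolt at the box's -y (the robot's right) end: upright grip 12 mm thick, 40 mm long, from 69 to 94 mm above the worktop, on a thin stem. The point is on the bolt's axis at mid-wing, 81 mm above the worktop; cover and washer below are 58 mm high. At home the wing lies along the box's y; at joint value 0 it stands 1.3 rad anticlockwise of that, seen from above.
- bolt_right (a joint): Turn of that bolt in rad, 0 slack to 1.3 fully home against its end stop; grows clockwise seen from above. It starts between 0 and 0.4 and stays where it is left (friction torque 0.05 N m).
- bottle_mid (a point): White reagent bottle, 48 mm across, 88 mm high, loose, beyond the box's left end; point half-way up. Leave alone.
- timer_mid (a point): Bench timer, 27 x 68 x 60 mm, loose, standing beyond the box's left end; point half-way up. Leave alone.

How it is judged:
By the outcome, as a careful person would: the job done as asked, in the order asked, and still so for the second after the job is handed in, while the arm keeps its last pose, push and grip.
It also fails if it takes over 64 s, if anything falls off the work surface, if the arm or the gripper's body presses on something with over 40 N, if the wrist force passes 120 N, or if a joint passes its speed limit or range.

ROBOT

A 6-joint arm with a two-finger parallel gripper is mounted at the origin on a cart in front of the work surface, level with it; the furniture and walls round the work are solid. World frame = base frame: x ahead of the robot, y to its left, z up, the work surface at z = 0. Lengths are in m, angles in rad, forces in N, time in s.
With the tool pointing down it reaches from about 0.325 to 0.9 m from the base axis. Payload 6.1 kg.
Tool frame: the origin (TCP) lies midway between the tips of the shut fingers; the grasp point (between the pads) lies bot.grip_point_offset behind it (bot.grip_point_offset is the distance from the TCP to the grasp point, in m); z points along the fingers, y is the line along which they close (so a half turn about z gives the same grasp; the last joint's range is limited). The gripper opens to 85 mm and grips with 20 to 120 N. Pads are 22 mm wide; open, the fingers measure 114 mm over their backs; the gripper's body (76 mm by 85 mm) begins 54 mm behind the grasp point. The pads swing forward as they close: fully open they stand 13 mm farther back than shut.
Start: joints at [0.996, 0.22, 1.526, -0, 1.395, -0.126], TCP at [0.271, 0.563, 0.231] pointing down, gripper open.
Joint ranges: [-2.98, 2.98], [-0.91, 2.08], [0.09, 2.57], [-1.24, 4.39], [0.2, 2.65], [-2.68, 2.68]. Speed limits (rad/s): [2.57, 2.57, 3.01, 3.14, 3.14, 3.14].

INTERFACE

Orientations are given as a unit quaternion [w, x, y, z].
In Python, from bench import bot gives the robot as it stands. The module is installed in compiled form; this text tells all that it offers.
- The arm moves only by the tool move_arm, never from a script. Its arguments are lists of equal length, an entry for each row: "jaw": the opening, from 0 (shut) to 1 (fully open); "travel": the shift along the tool's x, y, z in m, a list of three; "rot": the turn, a rotation vector about the tool's x, y, z in rad, a list of three. A call has 1 to 5 rows; each row shifts and turns the commanded pose from where the row before left it, along the tool's axes as they then stand; what a row does not reach is not made up. A row lasts 1/8 s, in which the tool goes at most 62.5 mm and 10.7 degrees, less where a joint would pass 70% of its speed; a pose out of reach is approached as far as the arm can. A call is refused whole if a number of a shift passes 0.0625 or a number of a turn 0.188, either way. A call with a gripper value outside its range is refused whole. The fingers move at their own pace and stop on an object; the grip force is fixed at half the most. Time passes only in rows, so rows that do not move let the fingers close. It gives the time, the measured TCP pose, the force, the opening and the grip force at its end, in the units of the state.
- bot.state(): the state, without advancing time (a new reading comes with each control period).
- bot.get_image(name): name is "scene" or "top" or "wrist"; returns a dict with "image" (420x560x3 uint8, blue, green, red), "mtx" (3x3 intrinsics, pixels), "k1" (the pictures are not rectified: a ray, as slopes to the right and down, at radius r is drawn at 1 + k1 r^2 times it, then the intrinsics apply), "camera_from_world" (4x4, takes a point from world to camera coordinates). Camera axes: x right, y down, z forward; pixel columns grow to the right and rows downward; lengths in m; the calibration is good to about 2 mm. A picture is of the moment at which its call begins. There is no depth.
- bot.hand_in(): hands the job in; it is judged then, once.
Trained networks look in a picture, given as the dict that the camera call returned (one of the last four; its "shot" number tells which), for a name from the list of things; names that differ only in an ending like _2 or _b are one class to them, and where a whole thing is asked for, a point or a joint stands for the part that bears it (a point fixed in the world has none). Each returns a list of dicts, best first, with "confidence" (0 to 1); they miss things now and then, are a little off and sometimes report something else, mostly with a low value. They report only what shows in the picture. A call takes as long as a camera call.
- bot.masks_of(picture, label): "mask" (420x560 bool, what is visible of it) and "extent" ([centre column, centre row, width, height] in pixels, round what is visible of it).
- bot.tip_of(picture, label): "at" ([column, row] in pixels: a listed point, or the origin of a listed thing).
The state is a dict: "time": time; "q": joint angles; "joint_velocities": joint speeds; "joint_efforts": joint torques, N m; "ee_pos": TCP position; "orientation": TCP orientation; "ft_force": force on the tool from outside, world axes, zero at the start; "torque": the same for the moment, N m; "grip_width": opening from 0.0 (shut) to 1.0 (fully open); "grasp_force": force on a finger pad.
Only numpy, scipy, OpenCV 4.12 (cv2) and the standard library are available. Lean on these libraries where they do the work, as an engineer would, in place of code of your own. Each camera call takes 0.05 s, during which the arm holds its last target. There are 200 camera calls.

## Working session

There is one attempt and no reset: what is moved stays moved. The work goes in short steps, Python scripts to look and compute and a tool call to move; the robot and the scene stay as the last step left them, time stands still between calls to the robot, and variables do not carry over. Pictures are saved under pics/ and viewed, at most 10 in all, crops included, and the job is handed in when it is done.

Besides the shell and the picture viewer there is one more tool, called after ">>>" as name(argument=value, ...), one argument or row to a line, values as JSON. move_arm: Moves the arm, as the interface text tells. Its arguments: {"type":"object","properties":{"jaw":{"type":"array","items":{"type":"number"}},"travel":{"type":"array","items":{"type":"array","items":{"type":"number"}}},"rot":{"type":"array","items":{"type":"array","items":{"type":"number"}}}},"required":["jaw","travel","rot"]}

```bash
mkdir -p pics; cat > h.py <<'E'
import numpy as np, cv2
from bench import bot
from scipy.spatial.transform import Rotation as R
def ray(p,uv):
    K=p["mtx"];d=np.array([(uv[0]-K[0][2])/K[0][0],(uv[1]-K[1][2])/K[1][1]]);s=d.copy()
    for _ in range(20): s=d/(1+p["k1"]*(s@s))
    T=np.array(p["camera_from_world"]);v=T[:3,:3].T@np.array([s[0],s[1],1]);return -T[:3,:3].T@T[:3,3],v
def at_z(p,uv,z):
    o,v=ray(p,uv);return o+v*(z-o[2])/v[2]
def proj(p,X):
    T=np.array(p["camera_from_world"]);c=T[:3,:3]@np.array(X)+T[:3,3];s=c[:2]/c[2];s=s*(1+p["k1"]*(s@s));K=np.array(p["mtx"]);return K[:2,:2]@s+K[:2,2]
Z=dict(half_mark=.063,shutter_tab=.084,bolt_left_wing=.081,bolt_right_wing=.081,bottle_mid=.044,timer_mid=.030,exposure_box=0)
def tri(ps,uvs):
    A=np.zeros((3,3));b=np.zeros(3)
    for p,uv in zip(ps,uvs):
        o,v=ray(p,uv);v=v/np.linalg.norm(v);M=np.eye(3)-np.outer(v,v);A+=M;b+=M@o
    return np.linalg.solve(A,b)
E
python3 - <<'E'
from h import *
s=bot.state();print({k:np.round(v,3) for k,v in s.items()},bot.grip_point_offset)
ps={n:bot.get_image(n) for n in("top","scene","wrist")}
for n,p in ps.items():
    cv2.imwrite(f"pics/{n}0.png",p["image"])
    for k,z in Z.items():
        r=bot.tip_of(p,k)
        for d in r[:2]: print(n,k,np.round(d["at"],1),round(d["confidence"],2),at_z(p,d["at"],z).round(4))
E
```

```text
{'time': np.float64(0.0), 'q': array([ 0.996,  0.221,  1.528,  0.   ,  1.395, -0.126]), 'joint_velocities': array([-0.001,  0.001, -0.   ,  0.001, -0.   ,  0.001]), 'joint_efforts': array([ 2.0000e-03, -4.9688e+01, -3.8941e+01, -0.0000e+00,  1.1000e-02,
       -0.0000e+00]), 'ee_pos': array([0.271, 0.563, 0.23 ]), 'orientation': array([-0.   ,  0.223,  0.975, -0.001]), 'ft_force': array([0.203, 0.341, 0.084]), 'torque': array([-0.014,  0.003,  0.029]), 'grasp_force': np.float64(0.0), 'grip_width': np.float64(0.999)} 0.0187
top half_mark [275.6 223.8] 0.9 [0.4654 0.2898 0.063 ]
top shutter_tab [270.5 196.3] 0.55 [0.5093 0.2984 0.084 ]
top bolt_left_wing [222.2 246.7] 0.49 [0.4237 0.3789 0.081 ]
top bolt_right_wing [315.5 143.2] 0.56 [0.6036 0.2212 0.081 ]
top bottle_mid [172.7 277.4] 0.78 [0.3742 0.4675 0.044 ]
top timer_mid [201.3 304.9] 0.58 [0.3274 0.4189 0.03  ]
top exposure_box [272.  205.5] 0.91 [0.5093 0.2973 0.    ]
scene half_mark [266.  218.1] 0.87 [0.4648 0.2827 0.063 ]
scene shutter_tab [279.  192.7] 0.74 [0.5161 0.2962 0.084 ]
scene bolt_left_wing [215.8 199. ] 0.67 [0.423  0.3755 0.081 ]
scene bolt_right_wing [337.  188.6] 0.71 [0.605 0.222 0.081]
scene bottle_mid [270.9 221. ] 0.71 [0.4778 0.2817 0.044 ]
scene bottle_mid [171.  202.4] 0.6 [0.376  0.4624 0.044 ]
scene timer_mid [172.1 231.5] 0.56 [0.3352 0.4121 0.03  ]
scene exposure_box [272.9 221.4] 0.94 [0.5074 0.3028 0.    ]
wrist bottle_mid [247.2 294.9] 0.96 [0.3828 0.4636 0.044 ]
wrist timer_mid [197.1 274.6] 0.82 [0.3345 0.4124 0.03  ]
wrist exposure_box [196.6 272.2] 0.34 [0.3416 0.3981 0.    ]
```

```bash
python3 - <<'E'
import cv2
a=cv2.imread("pics/top0.png")[100:340,130:370];b=cv2.imread("pics/scene0.png")[130:290,120:400]
a=cv2.resize(a,(600,600),interpolation=cv2.INTER_CUBIC);cv2.imwrite("pics/a.png",a)
E
```

```text
(no output)
```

View pics/a.png

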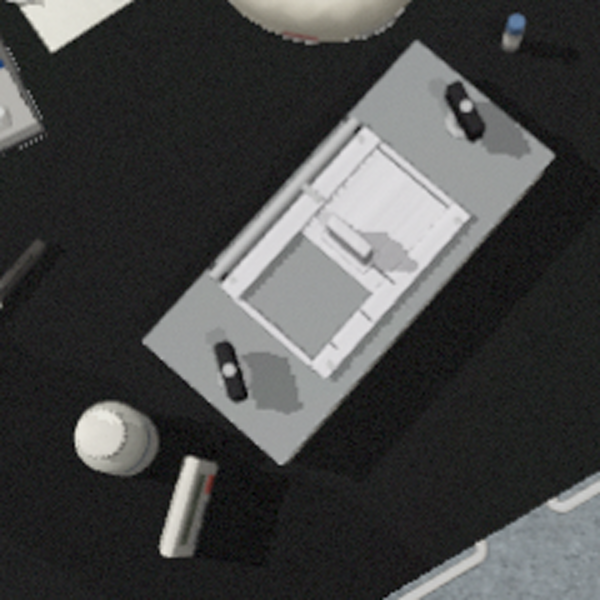

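View pics/scene0.png

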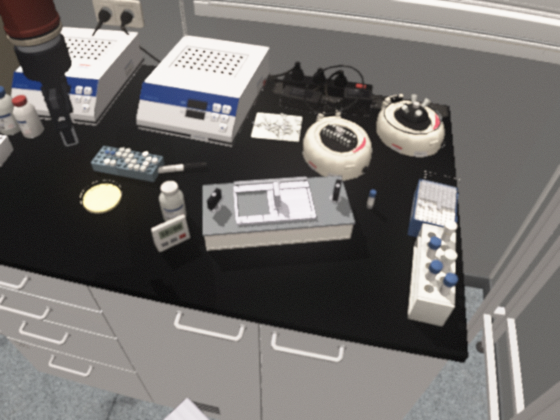

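```bash
cat >> h.py <<'E'
def plan(pos,yaw,n,jaw=1.0):
    "rows to bring the tool (down) to pos with its y axis at yaw (deg, mod 180)"
    s=bot.state();q=s["orientation"];Rm=R.from_quat([q[1],q[2],q[3],q[0]]);p=np.array(s["ee_pos"])
    ty=Rm.as_matrix()[:,1];cur=np.degrees(np.arctan2(ty[1],ty[0]));d=(yaw-cur+90)%180-90
    y=np.radians(cur+d);T=R.from_matrix(np.array([[-np.cos(y+np.pi/2),np.cos(y),0],[-np.sin(y+np.pi/2),np.sin(y),0],[0,0,-1]]))
    T=R.from_matrix(np.column_stack([np.cross([np.cos(y),np.sin(y),0],[0,0,-1]),[np.cos(y),np.sin(y),0],[0,0,-1]]))
    rv=(Rm.inv()*T).as_rotvec()
    dp=(np.array(pos)-p)/n;tr=[];rot=[]
    for i in range(n):
        tr.append(Rm.inv().apply(dp).round(4).tolist());rot.append((rv/n).round(4).tolist());Rm=Rm*R.from_rotvec(rv/n)
    print("cur yaw",cur.round(2),"turn",d.round(2),"pos",p.round(4),"q6",s["q"][5]);print("travel",tr);print("rot",rot)
E
python3 - <<'E'
from h import *
p=bot.get_image("top")
def ln(a,b,z):
    f=lambda c:at_z(p,[130+c[0]/2.5,100+c[1]/2.5],z)
    d=f(b)-f(a);return np.degrees(np.arctan2(d[1],d[0]))%180,(f(a)+f(b))/2
print(ln((222,342),(238,400),.094),ln((455,85),(477,138),.094))
plan([.4235,.377,.19],105,5)
E
```

```text
(np.float64(16.469877117496054), array([0.41956963, 0.37767354, 0.094     ])) (np.float64(21.43364746658594), array([0.59705279, 0.22060684, 0.094     ]))Traceback (most recent call last):
  File "<stdin>", line 7, in <module>
  File "h.py", line 22, in plan
    y=np.radians(cur+d);T=R.from_matrix(np.array([[-np.cos(y+np.pi/2),np.cos(y),0],[-np.sin(y+np.pi/2),np.sin(y),0],[0,0,-1]]))
                          ~~~~~~~~~~~~~^^^^^^^^^^^^^^^^^^^^^^^^^^^^^^^^^^^^^^^^^^^^^^^^^^^^^^^^^^^^^^^^^^^^^^^^^^^^^^^^^^^^^^^^
  File "scipy/spatial/transform/_rotation.pyx", line 1143, in scipy.spatial.transform._rotation.Rotation.from_matrix
ValueError: Non-positive determinant (left-handed or null coordinate frame) in rotation matrix 0: [[ 0.96592583 -0.25881905  0.        ]
 [ 0.25881905  0.96592583  0.        ]
 [ 0.          0.         -1.        ]].
```

```bash
sed -i 's/;T=R.from_matrix(np.array.*$//' h.py
python3 - <<'E'
from h import *
plan([.4235,.377,.19],105,5)
E
```

```text
cur yaw 64.28 turn 40.72 pos [0.2712 0.5631 0.2313] q6 -0.1260972998718533
travel [[-0.0436, -0.0203, 0.0083], [-0.0403, -0.0263, 0.0083], [-0.0361, -0.0317, 0.0083], [-0.0313, -0.0365, 0.0083], [-0.0258, -0.0406, 0.0083]]
rot [[0.0, -0.0, -0.1421], [0.0, -0.0, -0.1421], [0.0, -0.0, -0.1421], [0.0, -0.0, -0.1421], [0.0, -0.0, -0.1421]]
```

>>> move_arm(
  jaw=[1,1,1,1,1],
  travel=[
    [-0.0436,-0.0203,0.008],
    [-0.0403,-0.0263,0.008],
    [-0.0361,-0.0317,0.008],
    [-0.0313,-0.0365,0.008],
    [-0.0258,-0.0406,0.008],
  ],
  rot=[
    [0,0,-0.142],
    [0,0,-0.142],
    [0,0,-0.142],
    [0,0,-0.142],
    [0,0,-0.142],
  ],
)

```text
time: 1.88
ee_pos: [0.4243, 0.3758, 0.1913]
orientation: [0.0, -0.133, 0.991, 0.0]
ft_force: [0.5, 0.1, -0.6]
grip_width: 1.001
grasp_force: 0.0
```

>>> move_arm(
  jaw=[0.6,0.6],
  travel=[
    [0,0,0],
    [0,0,0],
  ],
  rot=[
    [0,0,0],
    [0,0,0],
  ],
)

```text
time: 2.12
ee_pos: [0.4234, 0.3773, 0.1915]
orientation: [-0.0, -0.129, 0.992, 0.0]
ft_force: [0.1, -0.3, 0.1]
grip_width: 0.607
grasp_force: 0.0
```

```bash
python3 - <<'E'
from h import *
plan([.4235,.377,.19],105,1)
p=bot.get_image("wrist");cv2.imwrite("pics/w1.png",p["image"])
for k in("bolt_left_wing","half_mark","shutter_tab"):
    for d in bot.tip_of(p,k)[:1]: print(k,np.round(d["at"],1),round(d["confidence"],2),at_z(p,d["at"],Z[k]).round(4))
for d in bot.masks_of(p,"bolt_left_wing")[:1]:
    ys,xs=np.nonzero(d["mask"]);W=np.array([at_z(p,(x,y),.09)[:2] for x,y in zip(xs,ys)])
    print(d["confidence"],d["extent"],len(xs),cv2.fitLine(W.astype(np.float32),cv2.DIST_L2,0,.01,.01).ravel())
    r=cv2.minAreaRect((W*1e4).astype(np.float32));print(r)
print(bot.state()["grip_width"])
E
```

```text
cur yaw 104.85 turn 0.15 pos [0.4234 0.3773 0.1915] q6 -1.241539481119626
travel [[-0.0001, -0.0003, 0.0015]]
rot [[0.0006, -0.0, -0.0027]]
bolt_left_wing [279.7 201.7] 0.75 [0.423  0.3771 0.081 ]
half_mark [181.4 211.5] 0.64 [0.4617 0.2878 0.063 ]
shutter_tab [177.9 271.3] 0.57 [0.514  0.3001 0.084 ]
0.89 [279.0, 201.4, 25.7, 48.3] 796 [0.95412385 0.29941228 0.42012262 0.37726521]
((4212.77685546875, 3773.525634765625), (433.0147399902344, 200.1167755126953), 14.838650703430176)
0.6031314167255782
```

View pics/w1.png

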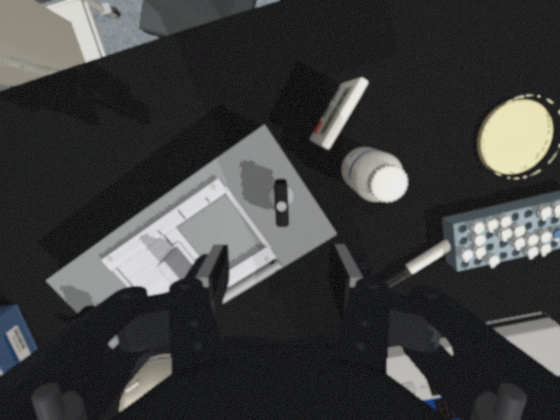

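>>> move_arm(
  jaw=[0.5,0.5,0.5,0.5,0.5],
  travel=[
    [0,0,0.045],
    [0,0,0.04],
    [0,0,0.03],
    [0,0,0.01],
    [0,0,0],
  ],
  rot=[
    [0,0,0],
    [0,0,0],
    [0,0,0],
    [0,0,0],
    [0,0,0],
  ],
)

```text
time: 3.0
ee_pos: [0.4231, 0.3773, 0.0663]
orientation: [-0.0, -0.131, 0.991, -0.0]
ft_force: [-0.3, 0.6, 0.8]
grip_width: 0.497
grasp_force: 0.0
```

>>> move_arm(
  jaw=[0,0,0,0],
  travel=[
    [0,0,0],
    [0,0,0],
    [0,0,0],
    [0,0,0],
  ],
  rot=[
    [0,0,0],
    [0,0,0],
    [0,0,0],
    [0,0,0],
  ],
)

```text
time: 3.5
ee_pos: [0.4244, 0.3795, 0.0685]
orientation: [0.002, -0.13, 0.991, 0.002]
ft_force: [-2.1, 6.8, 0.7]
grip_width: 0.128
grasp_force: 60.1
```

```bash
python3 - <<'E'
from h import *
s=bot.state();print({k:np.round(v,3) for k,v in s.items()})
plan([.423,.377,.066],105,1)
E
```

```text
{'time': np.float64(3.5), 'q': array([ 0.59 ,  0.259,  1.808,  0.003,  1.07 , -1.243]), 'joint_velocities': array([-0.001, -0.001,  0.   , -0.001,  0.001, -0.001]), 'joint_efforts': array([ -3.303, -45.163, -31.523,  -1.664,   0.858,  -0.074]), 'ee_pos': array([0.424, 0.379, 0.068]), 'orientation': array([ 0.002, -0.13 ,  0.991,  0.002]), 'ft_force': array([-2.067,  6.819,  0.7  ]), 'torque': array([ 0.969,  0.067, -0.045]), 'grasp_force': np.float64(60.059), 'grip_width': np.float64(0.128)}
cur yaw 104.95 turn 0.05 pos [0.4244 0.3795 0.0685] q6 -1.2434614408630378
travel [[0.002, -0.002, 0.0024]]
rot [[0.004, 0.0042, -0.0009]]
```

>>> move_arm(
  jaw=[0,0,0,0,0],
  travel=[
    [0,0.002,0],
    [0,0,0],
    [0,0,0],
    [0,0,0],
    [0,0,0],
  ],
  rot=[
    [0,0,0],
    [0,0,0.12],
    [0,0,0.14],
    [0,0,0.14],
    [0,0,0.14],
  ],
)

```text
time: 4.12
ee_pos: [0.4243, 0.3778, 0.0684]
orientation: [0.001, 0.141, 0.99, -0.001]
ft_force: [-0.9, -7.8, 10.3]
grip_width: 0.131
grasp_force: 61.7
```

>>> move_arm(
  jaw=[0,0,0,0,0],
  travel=[
    [0,0,0],
    [0,0,0],
    [0,0,0],
    [0,0,0],
    [0,0,0],
  ],
  rot=[
    [0,0,0.14],
    [0,0,0.12],
    [0,0,0.06],
    [0,0,0],
    [0,0,0],
  ],
)

```text
time: 4.75
ee_pos: [0.4238, 0.3769, 0.0684]
orientation: [0.001, 0.295, 0.956, -0.002]
ft_force: [-2.1, -11.8, 14.2]
grip_width: 0.13
grasp_force: 62.1
```

```bash
python3 - <<'E'
from h import *
s=bot.state();print({k:np.round(v,3) for k,v in s.items()})
plan([.4235,.379,.066],49.3,1)
E
```

```text
{'time': np.float64(4.75), 'q': array([ 0.59 ,  0.259,  1.807, -0.004,  1.076, -0.38 ]), 'joint_velocities': array([-0.001,  0.002, -0.001, -0.   , -0.001,  0.001]), 'joint_efforts': array([ 3.8340e+00, -4.0477e+01, -3.2775e+01,  2.3560e+00, -2.9390e+00,
       -5.0000e-03]), 'ee_pos': array([0.424, 0.377, 0.068]), 'orientation': array([ 0.001,  0.295,  0.956, -0.002]), 'ft_force': array([ -2.14 , -11.765,  14.225]), 'torque': array([-2.052,  0.487, -0.023]), 'grasp_force': np.float64(62.105), 'grip_width': np.float64(0.13)}
cur yaw 55.7 turn -6.4 pos [0.4238 0.3769 0.0684] q6 -0.3801234964755311
travel [[0.0015, 0.0016, 0.0024]]
rot [[-0.0026, 0.003, 0.1117]]
```

>>> move_arm(
  jaw=[0,0,0,0],
  travel=[
    [-0.001,-0.002,-0.002],
    [0,0,0],
    [0,0,0],
    [0,0,0],
  ],
  rot=[
    [0,0,0.06],
    [0,0,0.05],
    [0,0,0.04],
    [0,0,0],
  ],
)

```text
time: 5.25
ee_pos: [0.4234, 0.3764, 0.0685]
orientation: [0.001, 0.365, 0.931, 0.0]
ft_force: [3.3, -1.1, -4.5]
grip_width: 0.126
grasp_force: 60.7
```

```bash
python3 - <<'E'
from h import *
s=bot.state();print({k:np.round(v,3) for k,v in s.items()})
plan([.4235,.379,.066],49.3,1)
E
```

```text
{'time': np.float64(5.25), 'q': array([ 0.588,  0.256,  1.811, -0.002,  1.073, -0.234]), 'joint_velocities': array([-0.001,  0.002, -0.001,  0.001,  0.001, -0.012]), 'joint_efforts': array([  1.12 , -47.343, -33.349,   1.248,   0.86 ,   0.957]), 'ee_pos': array([0.423, 0.376, 0.069]), 'orientation': array([0.001, 0.365, 0.931, 0.   ]), 'ft_force': array([ 3.266, -1.06 , -4.474]), 'torque': array([-0.275, -0.627,  0.706]), 'grasp_force': np.float64(60.734), 'grip_width': np.float64(0.126)}
cur yaw 47.19 turn 2.11 pos [0.4234 0.3764 0.0685] q6 -0.2344531721256266
travel [[0.0017, 0.002, 0.0025]]
rot [[0.0007, 0.0016, -0.0369]]
```

>>> move_arm(
  jaw=[0,0,0],
  travel=[
    [0,0,0],
    [0,0,0],
    [0,0,0],
  ],
  rot=[
    [0,0,0.05],
    [0,0,0],
    [0,0,0],
  ],
)

```text
time: 5.62
ee_pos: [0.4233, 0.3764, 0.0685]
orientation: [0.001, 0.387, 0.922, -0.0]
ft_force: [4.7, -2.1, -2.9]
grip_width: 0.129
grasp_force: 73.3
```

```bash
python3 - <<'E'
from h import *
s=bot.state();print(s["torque"],s["q"][5])
plan([.4235,.379,.066],49.3,1)
E
```

```text
[-0.38982523 -0.75691545  1.560532  ] -0.18599486161934844
cur yaw 44.42 turn 4.88 pos [0.4233 0.3764 0.0685] q6 -0.18599486161934844
travel [[0.0018, 0.0019, 0.0025]]
rot [[0.0005, 0.0017, -0.0851]]
```

>>> move_arm(
  jaw=[0.5,0.5,0.5,0.5,0.5],
  travel=[
    [0,0,0],
    [0,0,0],
    [0,0,-0.02],
    [0,0,-0.05],
    [0,0,-0.05],
  ],
  rot=[
    [0,0,0],
    [0,0,0],
    [0,0,0],
    [0,0,0],
    [0,0,0],
  ],
)

```text
time: 6.25
ee_pos: [0.4224, 0.3768, 0.1909]
orientation: [-0.0, 0.389, 0.921, 0.0]
ft_force: [1.1, -0.0, 0.9]
grip_width: 0.499
grasp_force: 0.0
```

```bash
python3 - <<'E'
from h import *
plan([.604,.2215,.19],112,8)
E
```

```text
cur yaw 44.22 turn 67.78 pos [0.4224 0.3768 0.1909] q6 -0.1830778468120742
travel [[-0.0297, 0.0027, 0.0001], [-0.0298, -0.0017, 0.0001], [-0.0292, -0.0061, 0.0001], [-0.028, -0.0103, 0.0001], [-0.0262, -0.0143, 0.0001], [-0.0238, -0.018, 0.0001], [-0.0209, -0.0213, 0.0001], [-0.0175, -0.0242, 0.0001]]
rot [[0.0001, -0.0, -0.1479], [0.0001, -0.0, -0.1479], [0.0001, -0.0, -0.1479], [0.0001, -0.0, -0.1479], [0.0001, -0.0, -0.1479], [0.0001, -0.0, -0.1479], [0.0001, -0.0, -0.1479], [0.0001, -0.0, -0.1479]]
```

>>> move_arm(
  jaw=[0.5,0.5,0.5,0.5,0.5],
  travel=[
    [-0.0297,0.0027,0],
    [-0.0298,-0.0017,0],
    [-0.0292,-0.0061,0],
    [-0.028,-0.0103,0],
    [-0.0262,-0.0143,0],
  ],
  rot=[
    [0,0,-0.148],
    [0,0,-0.148],
    [0,0,-0.148],
    [0,0,-0.148],
    [0,0,-0.148],
  ],
)

```text
time: 6.88
ee_pos: [0.5369, 0.2794, 0.1903]
orientation: [0.001, 0.027, 1.0, 0.001]
ft_force: [0.2, 0.8, 0.4]
grip_width: 0.502
grasp_force: 0.0
```

>>> move_arm(
  jaw=[0.5,0.5,0.5,0.5,0.5],
  travel=[
    [-0.0238,-0.018,0],
    [-0.0209,-0.0213,0],
    [-0.0175,-0.0242,0],
    [0,0,0],
    [0,0,0],
  ],
  rot=[
    [0,0,-0.148],
    [0,0,-0.148],
    [0,0,-0.148],
    [0,0,0],
    [0,0,0],
  ],
)

```text
time: 7.5
ee_pos: [0.6038, 0.222, 0.1892]
orientation: [0.0, -0.19, 0.982, 0.0]
ft_force: [0.1, 0.1, -0.1]
grip_width: 0.498
grasp_force: 0.0
```

```bash
python3 - <<'E'
from h import *
p=bot.get_image("wrist");cv2.imwrite("pics/w2.png",p["image"]);t=bot.get_image("top")
for q in (p,t):
  for k in("bolt_left_wing","bolt_right_wing","half_mark","shutter_tab"):
    for d in bot.tip_of(q,k)[:1]: print(k,np.round(d["at"],1),round(d["confidence"],2),at_z(q,d["at"],Z[k]).round(4))
  for k in("bolt_left_wing","bolt_right_wing"):
   for d in bot.masks_of(q,k)[:1]:
    ys,xs=np.nonzero(d["mask"]);W=np.array([at_z(q,(x,y),.09)[:2] for x,y in zip(xs,ys)])
    v=cv2.fitLine(W.astype(np.float32),cv2.DIST_L2,0,.01,.01).ravel();print(k,d["confidence"],len(xs),np.degrees(np.arctan2(v[1],v[0])),cv2.minAreaRect((W*1e4).astype(np.float32)))
plan([.604,.2215,.19],112,1)
E
```

```text
bolt_left_wing [539.9  72.2] 0.97 [0.4222 0.3773 0.081 ]
bolt_right_wing [279.1 199.9] 0.94 [0.6016 0.2202 0.081 ]
half_mark [414.1  79.3] 0.73 [0.4619 0.2902 0.063 ]
shutter_tab [408.1 139.9] 0.8 [0.512  0.3011 0.084 ]
bolt_left_wing 0.88 1171 -53.240307 ((4306.72265625, 3666.346435546875), (195.4259033203125, 425.91302490234375), 33.89288330078125)
bolt_right_wing 0.65 808 25.68327 ((6018.36279296875, 2197.84912109375), (429.05914306640625, 197.98036193847656), 21.954795837402344)
bolt_right_wing [274.2 227. ] 0.69 [0.4572 0.2919 0.081 ]
half_mark [274.8 227.6] 0.87 [0.4588 0.2912 0.063 ]
shutter_tab [267.7 197.3] 0.68 [0.5076 0.3031 0.084 ]
bolt_left_wing 0.55 245 -40.23658 ((4177.369140625, 3767.7236328125), (201.21315002441406, 395.24530029296875), 45.81639862060547)
cur yaw 112.07 turn -0.07 pos [0.604  0.2216 0.1883] q6 -1.7267576197126755
travel [[0.0001, -0.0001, -0.0017]]
rot [[0.0, -0.0001, 0.0011]]
```

View pics/w2.png

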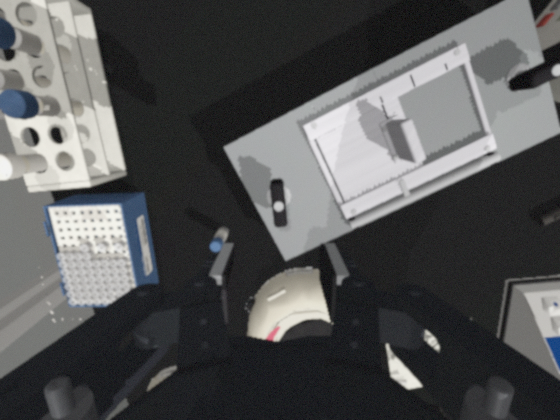

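```bash
python3 - <<'E'
from h import *
plan([.602,.2207,.067],113,4)
E
```

```text
cur yaw 112.07 turn 0.93 pos [0.604  0.2216 0.1883] q6 -1.7267576197126755
travel [[0.0006, -0.0, 0.0303], [0.0006, -0.0, 0.0303], [0.0006, -0.0, 0.0303], [0.0006, -0.0, 0.0303]]
rot [[0.0, -0.0, -0.0041], [0.0, -0.0, -0.0041], [0.0, -0.0, -0.0041], [0.0, -0.0, -0.0041]]
```

>>> move_arm(
  jaw=[0.5,0.5,0.5,0.5,0.5],
  travel=[
    [0.001,0,0.045],
    [0.001,0,0.04],
    [0,0,0.027],
    [0,0,0.009],
    [0,0,0],
  ],
  rot=[
    [0,0,-0.016],
    [0,0,0],
    [0,0,0],
    [0,0,0],
    [0,0,0],
  ],
)

```text
time: 8.82
ee_pos: [0.6022, 0.2208, 0.0673]
orientation: [-0.0, -0.199, 0.98, -0.0]
ft_force: [-0.4, -0.2, -0.6]
grip_width: 0.499
grasp_force: 0.0
```

>>> move_arm(
  jaw=[0,0,0,0],
  travel=[
    [0,0,0],
    [0,0,0],
    [0,0,0],
    [0,0,0],
  ],
  rot=[
    [0,0,0],
    [0,0,0],
    [0,0,0],
    [0,0,0],
  ],
)

```text
time: 9.32
ee_pos: [0.6035, 0.2216, 0.0693]
orientation: [0.002, -0.199, 0.98, 0.0]
ft_force: [-0.6, 2.8, 6.2]
grip_width: 0.126
grasp_force: 60.1
```

```bash
python3 - <<'E'
from h import *
s=bot.state();print(s["torque"],s["q"][5])
plan([.602,.2207,.067],49.5,1)
E
```

```text
[ 0.35737041  0.07366181 -0.03372017] -1.7433174150203128
cur yaw 112.99 turn -63.49 pos [0.6035 0.2216 0.0693] q6 -1.7433174150203128
travel [[0.0018, -0.0002, 0.0023]]
rot [[0.0019, 0.0031, 1.1082]]
```

>>> move_arm(
  jaw=[0,0,0,0,0],
  travel=[
    [0,0.001,-0.001],
    [0,0,0],
    [0,0,0],
    [0,0,0],
    [0,0,0],
  ],
  rot=[
    [0,0,0.1],
    [0,0,0.14],
    [0,0,0.14],
    [0,0,0.14],
    [0,0,0.14],
  ],
)

```text
time: 9.95
ee_pos: [0.6036, 0.2204, 0.0694]
orientation: [0.002, 0.131, 0.991, -0.001]
ft_force: [2.7, -4.0, 1.5]
grip_width: 0.132
grasp_force: 59.5
```

>>> move_arm(
  jaw=[0,0,0,0,0],
  travel=[
    [0,0,0],
    [0,0,0],
    [0,0,0],
    [0,0,0],
    [0,0,0],
  ],
  rot=[
    [0,0,0.14],
    [0,0,0.12],
    [0,0,0.06],
    [0,0,0],
    [0,0,0],
  ],
)

```text
time: 10.58
ee_pos: [0.6033, 0.2198, 0.0694]
orientation: [0.002, 0.286, 0.958, -0.001]
ft_force: [1.2, -6.3, 2.2]
grip_width: 0.131
grasp_force: 59.5
```

```bash
python3 - <<'E'
from h import *
s=bot.state();print(s["torque"],s["q"][5])
plan([.602,.2207,.067],49.5,1)
E
```

```text
[-1.03086683 -0.32058477 -0.03349699] -0.7616849659470406
cur yaw 56.81 turn -7.31 pos [0.6033 0.2198 0.0694] q6 -0.7616849659470406
travel [[0.0016, 0.0001, 0.0024]]
rot [[-0.0006, 0.0037, 0.1276]]
```

>>> move_arm(
  jaw=[0,0,0,0,0],
  travel=[
    [0,-0.001,0],
    [0,0,0],
    [0,0,0],
    [0,0,0],
    [0,0,0],
  ],
  rot=[
    [0,0,0.06],
    [0,0,0.06],
    [0,0,0.05],
    [0,0,0.02],
    [0,0,0],
  ],
)

```text
time: 11.2
ee_pos: [0.6031, 0.2195, 0.0694]
orientation: [0.002, 0.374, 0.927, -0.0]
ft_force: [4.2, -4.7, 1.2]
grip_width: 0.129
grasp_force: 64.9
```

```bash
python3 - <<'E'
from h import *
s=bot.state();print(s["torque"],s["q"][5])
plan([.602,.2207,.067],49.5,1)
E
```

```text
[-0.77465214 -0.52799755  0.7927086 ] -0.5740148420896326
cur yaw 46.03 turn 3.47 pos [0.6031 0.2195 0.0694] q6 -0.5740148420896326
travel [[0.0016, 0.0001, 0.0024]]
rot [[0.0007, 0.0043, -0.0606]]
```

>>> move_arm(
  jaw=[0,0,0],
  travel=[
    [0,0,0],
    [0,0,0],
    [0,0,0],
  ],
  rot=[
    [0,0,0.05],
    [0,0,0],
    [0,0,0],
  ],
)

```text
time: 11.58
ee_pos: [0.6031, 0.2195, 0.0694]
orientation: [0.002, 0.397, 0.918, -0.001]
ft_force: [3.3, -5.0, 1.9]
grip_width: 0.132
grasp_force: 81.7
```

```bash
python3 - <<'E'
from h import *
s=bot.state();print(s["torque"],s["q"][5])
E
```

```text
[-0.75395995 -0.51529212  1.53231336] -0.5254141739942
```

>>> move_arm(
  jaw=[0.5,0.5,0.5,0.5,0.5],
  travel=[
    [0,0,0],
    [0,0,0],
    [0,0,-0.02],
    [0,0,-0.05],
    [0,0,-0.06],
  ],
  rot=[
    [0,0,0],
    [0,0,0],
    [0,0,0],
    [0,0,0],
    [0,0,0],
  ],
)

```text
time: 12.2
ee_pos: [0.6005, 0.2209, 0.1998]
orientation: [-0.001, 0.398, 0.917, -0.0]
ft_force: [-0.1, -0.5, 0.5]
grip_width: 0.503
grasp_force: 0.0
```

```bash
python3 - <<'E'
from h import *
plan([.51,.301,.21],139.5,9)
E
```

```text
cur yaw 43.09 turn -83.59 pos [0.6005 0.2209 0.1998] q6 -0.5227691055778655
travel [[0.0134, -0.0013, -0.0011], [0.013, -0.0034, -0.0011], [0.0123, -0.0055, -0.0011], [0.0112, -0.0074, -0.0011], [0.0099, -0.0091, -0.0011], [0.0083, -0.0106, -0.0011], [0.0065, -0.0118, -0.0011], [0.0045, -0.0127, -0.0011], [0.0024, -0.0132, -0.0011]]
rot [[-0.0002, 0.0, 0.1621], [-0.0002, 0.0, 0.1621], [-0.0002, 0.0, 0.1621], [-0.0002, 0.0, 0.1621], [-0.0002, 0.0, 0.1621], [-0.0002, 0.0, 0.1621], [-0.0002, 0.0, 0.1621], [-0.0002, 0.0, 0.1621], [-0.0002, 0.0, 0.1621]]
```

```bash
sed -i 's/d=(yaw-cur+90)%180-90/d=(yaw-cur+180)%360-180/' h.py; python3 - <<'E'
from h import *
plan([.51,.301,.21],139.5,10)
E
```

```text
cur yaw 43.09 turn 96.41 pos [0.6005 0.2209 0.1998] q6 -0.5227691055778655
travel [[0.012, -0.0011, -0.001], [0.0121, 0.0009, -0.001], [0.0117, 0.0029, -0.001], [0.0111, 0.0048, -0.001], [0.0101, 0.0066, -0.001], [0.0089, 0.0082, -0.001], [0.0074, 0.0096, -0.001], [0.0057, 0.0107, -0.001], [0.0038, 0.0115, -0.001], [0.0018, 0.012, -0.001]]
rot [[-0.0, -0.0002, -0.1683], [-0.0, -0.0002, -0.1683], [-0.0, -0.0002, -0.1683], [-0.0, -0.0002, -0.1683], [-0.0, -0.0002, -0.1683], [-0.0, -0.0002, -0.1683], [-0.0, -0.0002, -0.1683], [-0.0, -0.0002, -0.1683], [-0.0, -0.0002, -0.1683], [-0.0, -0.0002, -0.1683]]
```

>>> move_arm(
  jaw=[0.5,0.5,0.5,0.5,0.5],
  travel=[
    [0.012,-0.001,-0.001],
    [0.012,0.001,-0.001],
    [0.012,0.003,-0.001],
    [0.011,0.005,-0.001],
    [0.01,0.0065,-0.001],
  ],
  rot=[
    [0,0,-0.168],
    [0,0,-0.168],
    [0,0,-0.168],
    [0,0,-0.168],
    [0,0,-0.168],
  ],
)

```text
time: 12.82
ee_pos: [0.5563, 0.2618, 0.2051]
orientation: [0.001, -0.013, 1.0, 0.0]
ft_force: [-0.1, -0.2, -0.5]
grip_width: 0.501
grasp_force: 0.0
```

>>> move_arm(
  jaw=[0.5,0.5,0.5,0.5,0.5],
  travel=[
    [0.009,0.008,-0.001],
    [0.0075,0.0095,-0.001],
    [0.0055,0.0105,-0.001],
    [0.004,0.0115,-0.001],
    [0.002,0.012,-0.001],
  ],
  rot=[
    [0,0,-0.168],
    [0,0,-0.168],
    [0,0,-0.168],
    [0,0,-0.168],
    [0,0,-0.168],
  ],
)

```text
time: 13.45
ee_pos: [0.5106, 0.3014, 0.21]
orientation: [0.001, -0.42, 0.908, 0.0]
ft_force: [1.0, -0.2, 0.3]
grip_width: 0.496
grasp_force: 0.0
```

>>> move_arm(
  jaw=[0.5,0.5],
  travel=[
    [0,0,0],
    [0,0,0],
  ],
  rot=[
    [0,0,0],
    [0,0,0],
  ],
)

```text
time: 13.7
ee_pos: [0.5112, 0.3008, 0.2092]
orientation: [0.001, -0.416, 0.909, -0.0]
ft_force: [-0.3, 0.4, -1.3]
grip_width: 0.5
grasp_force: 0.0
```

```bash
python3 - <<'E'
from h import *
p=bot.get_image("wrist");cv2.imwrite("pics/w3.png",p["image"]);t=bot.get_image("top");s=bot.get_image("scene")
for q in (p,t,s):
  for k in("bolt_left_wing","bolt_right_wing","half_mark","shutter_tab"):
    for d in bot.tip_of(q,k)[:1]: print(k,np.round(d["at"],1),round(d["confidence"],2),at_z(q,d["at"],Z[k]).round(4))
  for k in("bolt_left_wing","bolt_right_wing"):
   for d in bot.masks_of(q,k)[:1]:
    ys,xs=np.nonzero(d["mask"]);W=np.array([at_z(q,(x,y),.09)[:2] for x,y in zip(xs,ys)])
    v=cv2.fitLine(W.astype(np.float32),cv2.DIST_L2,0,.01,.01).ravel();print(k,d["confidence"],len(xs),np.degrees(np.arctan2(v[1],v[0])))
plan([.51,.301,.21],139.5,1)
E
```

```text
bolt_left_wing [400.6 202.6] 0.82 [0.4257 0.3803 0.081 ]
bolt_right_wing [153.2 197.9] 0.85 [0.6043 0.2199 0.081 ]
half_mark [311.8 151.5] 0.83 [0.4598 0.2884 0.063 ]
shutter_tab [278.6 201.1] 0.82 [0.514  0.3011 0.084 ]
bolt_left_wing 0.95 874 -52.17379
bolt_right_wing 0.88 886 -29.751074
bolt_left_wing [220.  246.8] 0.72 [0.4235 0.3826 0.081 ]
bolt_right_wing [317.7 144.5] 0.82 [0.6012 0.2174 0.081 ]
half_mark [275.6 231.8] 0.61 [0.4515 0.2897 0.063 ]
shutter_tab [269.1 195.1] 0.71 [0.5114 0.3008 0.084 ]
bolt_left_wing 0.48 244 -39.41257
bolt_right_wing 0.77 234 -33.412376
bolt_left_wing [217.7 197.4] 0.51 [0.4283 0.3759 0.081 ]
bolt_right_wing [335.9 187.6] 0.53 [0.6057 0.2253 0.081 ]
half_mark [262.4 219. ] 0.67 [0.4585 0.2861 0.063 ]
shutter_tab [278.6 191.5] 0.76 [0.518  0.2989 0.084 ]
bolt_left_wing 0.65 298 53.355213
bolt_right_wing 0.73 292 53.40011
cur yaw 139.34 turn 0.16 pos [0.5108 0.3009 0.2083] q6 -2.032592815088186
travel [[0.0004, 0.0006, -0.0017]]
rot [[0.0, 0.0, -0.0027]]
```

View pics/w3.png

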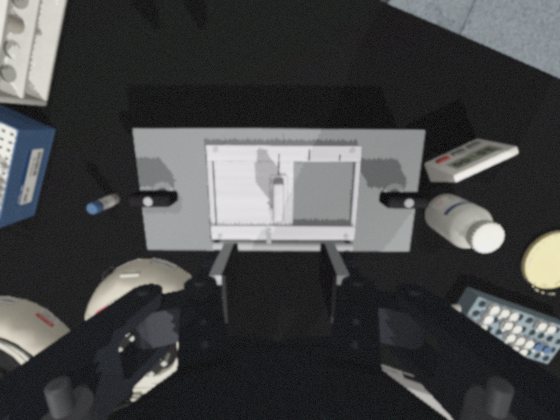

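```bash
python3 - <<'E'
from h import *
plan([.513,.300,.070],138.7,4)
E
```

```text
cur yaw 139.34 turn -0.64 pos [0.5108 0.3009 0.2083] q6 -2.032592815088186
travel [[-0.0002, -0.0006, 0.0346], [-0.0002, -0.0006, 0.0346], [-0.0002, -0.0006, 0.0346], [-0.0002, -0.0006, 0.0346]]
rot [[0.0, 0.0, 0.0028], [0.0, 0.0, 0.0028], [0.0, 0.0, 0.0028], [0.0, 0.0, 0.0028]]
```

>>> move_arm(
  jaw=[0.5,0.5,0.5,0.5,0.5],
  travel=[
    [0,-0.002,0.05],
    [-0.001,0,0.045],
    [0,0,0.03],
    [0,0,0.013],
    [0,0,0],
  ],
  rot=[
    [0,0,0.011],
    [0,0,0],
    [0,0,0],
    [0,0,0],
    [0,0,0],
  ],
)

```text
time: 15.38
ee_pos: [0.5127, 0.3002, 0.0699]
orientation: [-0.001, -0.412, 0.911, 0.0]
ft_force: [-0.5, 0.5, -0.1]
grip_width: 0.501
grasp_force: 0.0
```

>>> move_arm(
  jaw=[0.4,0.3,0.2,0,0],
  travel=[
    [0,0,0],
    [0,0,0],
    [0,0,0],
    [0,0,0],
    [0,0,0],
  ],
  rot=[
    [0,0,0],
    [0,0,0],
    [0,0,0],
    [0,0,0],
    [0,0,0],
  ],
)

```text
time: 16.0
ee_pos: [0.5126, 0.3013, 0.0713]
orientation: [0.0, -0.413, 0.911, 0.001]
ft_force: [-3.9, 2.9, 5.2]
grip_width: 0.102
grasp_force: 59.3
```

```bash
python3 - <<'E'
from h import *
s=bot.state();print({k:np.round(v,3) for k,v in s.items()})
plan([.513,.300,.070],138.7,1)
p=bot.get_image("wrist");cv2.imwrite("pics/w4.png",cv2.resize(p["image"][100:260,180:380],(800,640)[:2],interpolation=cv2.INTER_CUBIC)[:600])
for q in (p,):
  for k in("half_mark","shutter_tab","bolt_left_wing","bolt_right_wing"):
    for d in bot.tip_of(q,k)[:1]: print(k,np.round(d["at"],1),round(d["confidence"],2),at_z(q,d["at"],Z[k]).round(4))
E
```

```text
{'time': np.float64(16.0), 'q': array([ 3.980e-01,  3.120e-01,  1.735e+00,  1.000e-03,  1.094e+00,
       -2.024e+00]), 'joint_velocities': array([ 0.   ,  0.001,  0.001, -0.002, -0.001, -0.   ]), 'joint_efforts': array([ -2.5  , -46.487, -33.328,  -0.954,  -0.927,   0.048]), 'ee_pos': array([0.513, 0.301, 0.071]), 'orientation': array([ 0.   , -0.413,  0.911,  0.001]), 'ft_force': array([-3.927,  2.898,  5.203]), 'torque': array([0.33 , 0.609, 0.087]), 'grasp_force': np.float64(59.267), 'grip_width': np.float64(0.102)}
cur yaw 138.73 turn -0.03 pos [0.5126 0.3013 0.0713] q6 -2.023984903516943
travel [[0.0007, -0.0011, 0.0013]]
rot [[0.0011, 0.0008, 0.0005]]
half_mark [339.7 174.1] 0.68 [0.4614 0.2892 0.063 ]
shutter_tab [280.1 264.9] 0.64 [0.5128 0.3    0.084 ]
bolt_left_wing [511.4 262.8] 0.97 [0.4237 0.3794 0.081 ]
```

View pics/w4.png

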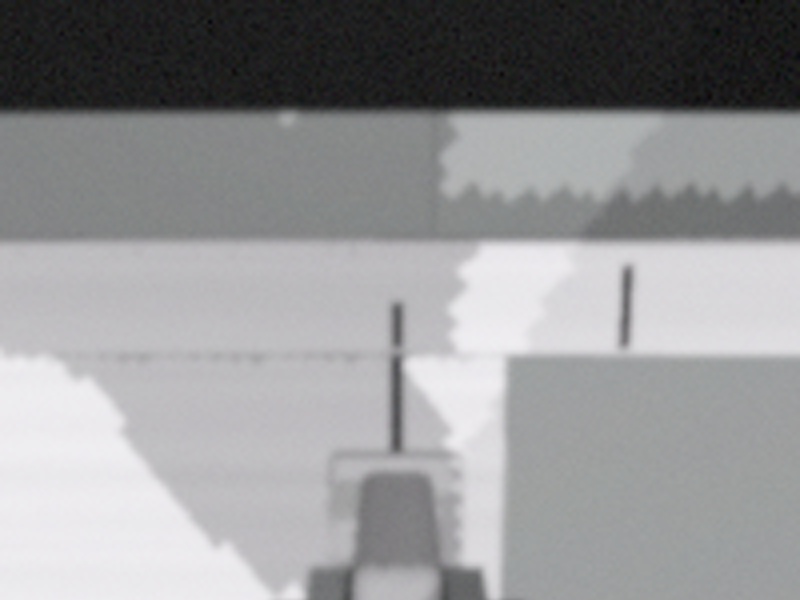

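>>> move_arm(
  jaw=[0,0,0,0,0],
  travel=[
    [0,0.001,0],
    [0,0.002,0],
    [0,0.003,0],
    [0,0.003,0],
    [0,0.003,0],
  ],
  rot=[
    [0,0,0],
    [0,0,0],
    [0,0,0],
    [0,0,0],
    [0,0,0],
  ],
)

```text
time: 16.88
ee_pos: [0.5057, 0.3073, 0.0713]
orientation: [0.001, -0.412, 0.911, -0.001]
ft_force: [4.0, -6.2, 5.0]
grip_width: 0.107
grasp_force: 59.3
```

>>> move_arm(
  jaw=[0,0,0,0,0],
  travel=[
    [0,0.003,0],
    [0,0.003,0],
    [0,0.003,0],
    [0,0.002,0],
    [0,0.002,0],
  ],
  rot=[
    [0,0,0],
    [0,0,0],
    [0,0,0],
    [0,0,0],
    [0,0,0],
  ],
)

```text
time: 17.5
ee_pos: [0.4963, 0.3155, 0.0713]
orientation: [0.001, -0.412, 0.911, -0.002]
ft_force: [5.6, -7.8, 4.9]
grip_width: 0.106
grasp_force: 59.3
```

>>> move_arm(
  jaw=[0,0,0],
  travel=[
    [0,0.001,0],
    [0,0,0],
    [0,0,0],
  ],
  rot=[
    [0,0,0],
    [0,0,0],
    [0,0,0],
  ],
)

```text
time: 17.88
ee_pos: [0.4955, 0.3162, 0.0713]
orientation: [0.001, -0.412, 0.911, -0.001]
ft_force: [4.5, -7.0, 4.6]
grip_width: 0.107
grasp_force: 59.3
```

```bash
cat > chk.py <<'E'
from h import *
import sys
s=bot.state();d=np.array(s["ee_pos"])-[.5126,.3013,.0713];print("slid",d@[-.752,.659,0],"side",d@[.659,.752,0],"dz",d[2],s["ft_force"],s["torque"],s["grasp_force"])
p=bot.get_image("wrist");cv2.imwrite(f"pics/{sys.argv[1]}.png",cv2.resize(p["image"][130:260,180:380],(800,520),interpolation=cv2.INTER_CUBIC))
g=p["image"][:,:,1].astype(float)
for a,b in((168,184),(192,210)): # rail rows, pointer rows
    r=g[a:b,240:380].mean(0);print(np.round(r).astype(int).tolist())
E
python3 chk.py w5
```

```text
slid 0.022667946004480424 side -3.489473124125565e-06 dz -1.8449669470538277e-05 [ 4.46425949 -7.04326599  4.5669154 ] [-1.07266973 -0.60107126  0.08808577] 59.30059611797333
[185, 186, 185, 185, 185, 185, 185, 185, 185, 185, 185, 185, 185, 185, 186, 185, 185, 185, 185, 185, 185, 185, 186, 186, 185, 185, 185, 186, 185, 186, 185, 186, 186, 186, 186, 185, 186, 185, 185, 186, 185, 186, 186, 186, 185, 185, 186, 186, 186, 185, 179, 157, 118, 105, 151, 191, 211, 219, 221, 220, 218, 217, 216, 216, 215, 215, 215, 215, 215, 215, 215, 215, 216, 215, 215, 216, 216, 216, 216, 216, 216, 216, 216, 216, 216, 216, 216, 216, 216, 216, 216, 216, 216, 216, 216, 216, 216, 216, 216, 216, 216, 216, 216, 216, 216, 216, 216, 214, 203, 180, 161, 183, 206, 215, 216, 216, 216, 216, 216, 216, 216, 216, 216, 216, 216, 216, 216, 216, 214, 210, 208, 208, 209, 210, 210, 210, 211, 212, 213, 215]
[187, 187, 187, 187, 187, 187, 187, 187, 187, 187, 187, 187, 186, 187, 187, 187, 187, 186, 187, 187, 187, 187, 186, 187, 186, 186, 186, 186, 186, 187, 187, 186, 187, 186, 187, 185, 175, 145, 100, 88, 132, 170, 188, 194, 196, 197, 198, 199, 201, 204, 207, 210, 212, 215, 215, 216, 216, 216, 216, 216, 216, 215, 216, 216, 213, 202, 179, 162, 157, 157, 157, 157, 157, 157, 157, 157, 157, 157, 157, 157, 157, 156, 156, 156, 156, 156, 156, 156, 156, 156, 156, 157, 156, 156, 156, 156, 157, 157, 156, 156, 157, 156, 157, 157, 156, 157, 156, 156, 157, 156, 156, 156, 156, 156, 157, 156, 156, 157, 157, 156, 156, 156, 156, 156, 156, 156, 156, 156, 156, 156, 155, 150, 141, 127, 116, 112, 115, 129, 156, 184]
```

View pics/w5.png

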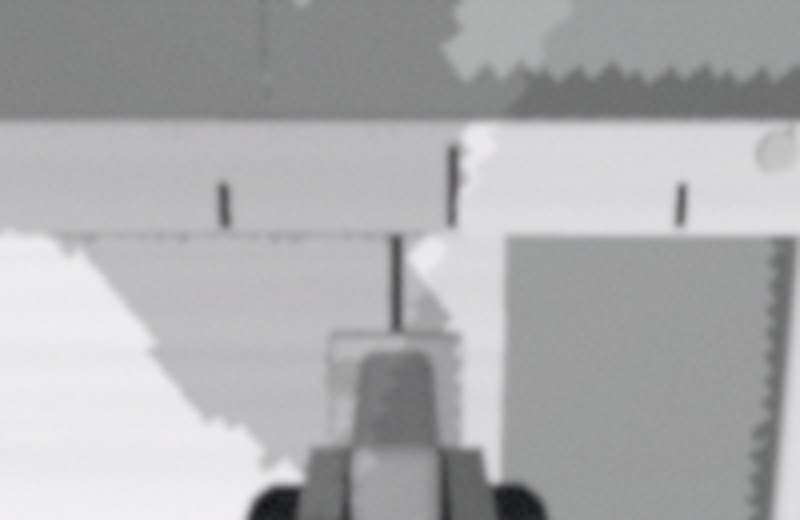

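>>> move_arm(
  jaw=[0,0,0,0,0],
  travel=[
    [0,0.0015,0],
    [0,0.002,0],
    [0,0.002,0],
    [0,0.0015,0],
    [0,0.0005,0],
  ],
  rot=[
    [0,0,0],
    [0,0,0],
    [0,0,0],
    [0,0,0],
    [0,0,0],
  ],
)

```text
time: 18.55
ee_pos: [0.4902, 0.3209, 0.0713]
orientation: [0.002, -0.412, 0.911, -0.002]
ft_force: [5.2, -8.0, 4.6]
grip_width: 0.107
grasp_force: 59.3
```

>>> move_arm(
  jaw=[0,0,0],
  travel=[
    [0,0,0],
    [0,0,0],
    [0,0,0],
  ],
  rot=[
    [0,0,0],
    [0,0,0],
    [0,0,0],
  ],
)

```text
time: 18.92
ee_pos: [0.4902, 0.3209, 0.0713]
orientation: [0.002, -0.412, 0.911, -0.002]
ft_force: [4.8, -7.9, 5.2]
grip_width: 0.11
grasp_force: 59.3
```

```bash
sed -i 's/    r=g.*$/    r=g[a:b,262:300].mean(0);w=np.clip(170-r,0,None);print("col",262+(w*np.arange(38)).sum()\/w.sum())/' chk.py
python3 chk.py w6
```

```text
slid 0.029819504759795463 side -7.622948395974528e-06 dz -4.56321784374214e-06 [ 4.75909171 -7.85865917  5.22339997] [-1.20541811 -0.76084041  0.14159027] 59.29391920566559
col 279.17106200997864
col 278.8793782837128
```

View pics/w6.png

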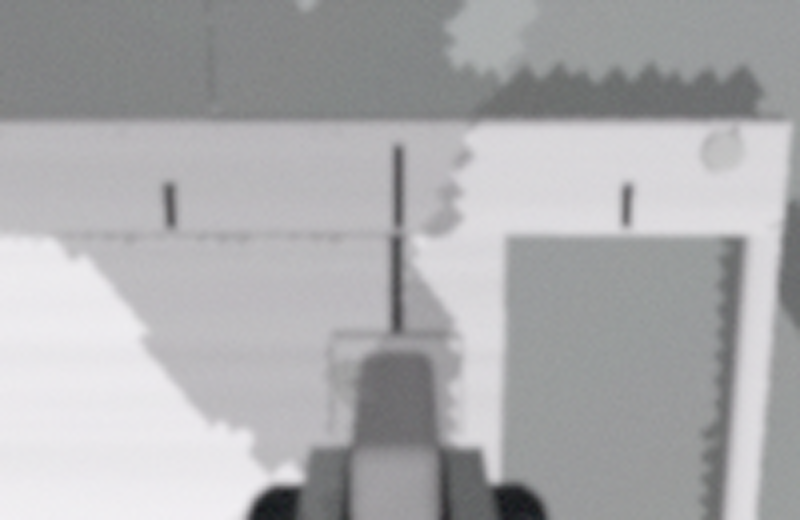

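The pointer (column 278.9) meets the long middle mark (column 279.2), which is within about 0.2 mm. The slide measures 29.8 mm and the grip is steady at 59 N, so I'm handing in while still holding.

```bash
python3 -c "
from bench import bot
print(bot.hand_in())"
```

```text
the job is handed in; nothing more can be done
None
```

I turned both wing bolts clockwise to their stops, left then right, then slid the shutter to the half mark (pointer within about 0.2 mm) and handed in while still holding it there; the bottle and timer were not touched.

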